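# Feed brass slugs through the gate into the slot

### The job

With the fingertips, push the three loose brass slugs one at a time through the narrow gate of the aluminium feeding tray, each going through with the next still waiting well back in the pen, until all three stand upright in a row wholly inside the slot. Do not lift any of them, and do not disturb the steel cube and the small lidded pot beside the slot.

Things in the scene. Friction and masses are not known exactly. Their poses are not given: they have to be found in the camera images.
- gate (a point): middle of the gate of the aluminium feeding tray, on its floor (50 mm above the bench). x points through the gate along the slot, y to the left of that, z up. The gate is 32 mm wide; behind it a straight slot, also 32 mm wide, runs from x = 0 to 84 mm
- tray: the aluminium feeding tray, fixed, on four legs: origin on the bench under the gate, axes as the gate's. Pen for the slugs at x -118 to 0 mm, 120 mm wide inside; from x = -42 mm its sides run in at 45 degrees to the gate. Walls only 6 mm high above the floor (56 mm above the bench): fingertips held 8 to 13 mm above the floor clear them and still push the slugs
- slot_end (a point): middle of the inner face of the slot's end stop, on the floor, 84 mm past the gate; the stop is 15 mm high. Axes as the gate's. The next slug can push those already in the slot along it. Beyond it are obstacles: left the fixed white cabinet (world x over 0.555, y -0.31 to 0.15, 0.3 m high; cross in front of it at x under 0.46), right a lamp pole
- slug1_mid (a point): loose turned brass slug, a plain upright cylinder 24 mm in diameter and 18 mm high, about 60 g, standing on end on the tray floor; all three are alike. This point is its centre, 9 mm above the tray floor; z is its axis
- slug2_mid (a point): loose turned brass slug, a plain upright cylinder 24 mm in diameter and 18 mm high, about 60 g, standing on end on the tray floor; all three are alike. This point is its centre, 9 mm above the tray floor; z is its axis
- slug3_mid (a point): loose turned brass slug, a plain upright cylinder 24 mm in diameter and 18 mm high, about 60 g, standing on end on the tray floor; all three are alike. This point is its centre, 9 mm above the tray floor; z is its axis
- slug1: the same slug as slug1_mid; this point is the centre of its underside
- slug2: the same slug as slug2_mid; this point is the centre of its underside
- slug3: the same slug as slug3_mid; this point is the centre of its underside
- dapping_block: bystander: loose plain steel cube, 36 mm, standing on the tray's deck to the left of the slot; origin at the centre of its underside
- yellow_pot: bystander: loose small lidded pot, 30 mm across and 36 mm high, standing on the tray's deck to the right of the slot; origin at the centre of its underside
Not all that is in view belongs to the job. Leave any green or orange look-alike of the slug1 alone. What is shaped like the slug3 but black is not meant.

How it is judged:
On the way, in this order (a step that is already met when the one before it is completed fails the run):
1. one slug stands wholly in the slot while the other two still wait in the pen, their centres more than 18 mm short of the gate (((x of slug1_mid in the frame of gate between 0.01 and 0.085 m and y of slug1_mid in the frame of gate between -0.009 and 0.009 m and angle between slug1_mid's own z axis and vertical below 0.2 rad and z of slug1_mid in the frame of gate below 0.014 m and x of each of slug2_mid, slug3_mid in the frame of gate below -0.018 m) or (x of slug2_mid in the frame of gate between 0.01 and 0.085 m and y of slug2_mid in the frame of gate between -0.009 and 0.009 m and angle between slug2_mid's own z axis and vertical below 0.2 rad and z of slug2_mid in the frame of gate below 0.014 m and x of each of slug1_mid, slug3_mid in the frame of gate below -0.018 m) or (x of slug3_mid in the frame of gate between 0.01 and 0.085 m and y of slug3_mid in the frame of gate between -0.009 and 0.009 m and angle between slug3_mid's own z axis and vertical below 0.2 rad and z of slug3_mid in the frame of gate below 0.014 m and x of each of slug1_mid, slug2_mid in the frame of gate below -0.018 m))), for 0.1 s.
2. a second slug stands wholly in the slot while the third still waits in the pen, its centre more than 18 mm short of the gate (((x of slug2_mid in the frame of gate between 0.01 and 0.085 m and y of slug2_mid in the frame of gate between -0.009 and 0.009 m and angle between each of slug2_mid, slug3_mid's own z axis and vertical below 0.2 rad and z of each of slug2_mid, slug3_mid in the frame of gate below 0.014 m and x of slug3_mid in the frame of gate between 0.01 and 0.085 m and y of slug3_mid in the frame of gate between -0.009 and 0.009 m and x of slug1_mid in the frame of gate below -0.018 m) or (x of slug1_mid in the frame of gate between 0.01 and 0.085 m and y of slug1_mid in the frame of gate between -0.009 and 0.009 m and angle between each of slug1_mid, slug3_mid's own z axis and vertical below 0.2 rad and z of each of slug1_mid, slug3_mid in the frame of gate below 0.014 m and x of slug3_mid in the frame of gate between 0.01 and 0.085 m and y of slug3_mid in the frame of gate between -0.009 and 0.009 m and x of slug2_mid in the frame of gate below -0.018 m) or (x of slug1_mid in the frame of gate between 0.01 and 0.085 m and y of slug1_mid in the frame of gate between -0.009 and 0.009 m and angle between each of slug1_mid, slug2_mid's own z axis and vertical below 0.2 rad and z of each of slug1_mid, slug2_mid in the frame of gate below 0.014 m and x of slug2_mid in the frame of gate between 0.01 and 0.085 m and y of slug2_mid in the frame of gate between -0.009 and 0.009 m and x of slug3_mid in the frame of gate below -0.018 m))), for 0.1 s.
At the end, for the whole second after the job is handed in: all three slugs stand upright (within 0.2 rad) and at rest on the floor of the slot, centres 10 to 85 mm past the gate and within 9 mm of the slot's middle line (x of slug1_mid in the frame of gate between 0.01 and 0.085 m and y of slug1_mid in the frame of gate between -0.009 and 0.009 m and angle between each of slug1_mid, slug2_mid, slug3_mid's own z axis and vertical below 0.2 rad and z of each of slug1_mid, slug2_mid, slug3_mid in the frame of gate below 0.014 m and linear speed of each of slug1, slug2, slug3 below 0.01 m/s and x of slug2_mid in the frame of gate between 0.01 and 0.085 m and y of slug2_mid in the frame of gate between -0.009 and 0.009 m and x of slug3_mid in the frame of gate between 0.01 and 0.085 m and y of slug3_mid in the frame of gate between -0.009 and 0.009 m); the robot touches nothing.
It fails at once if a slug is lifted: its centre more than 24 mm above the tray floor (15 mm up) (z of any of slug1_mid, slug2_mid, slug3_mid in the frame of gate above 0.024 m).
It fails at once if the steel cube or the small pot is moved by more than 10 mm (distance of any of dapping_block, yellow_pot from where it was at the start of the episode above 0.01 m).
It also fails if it takes over 48 s, if anything falls off the work surface, if the arm or the gripper's body presses on something with over 40 N, if the wrist force passes 120 N, or if a joint passes its speed limit or range.

### The arm

A 7-joint arm with a two-finger parallel gripper is mounted at the origin on a cart in front of the work surface, level with it; the furniture and walls round the work are solid. World frame = base frame: x ahead of the robot, y to its left, z up, the work surface at z = 0. Lengths are in m, angles in rad, forces in N, time in s.
With the tool pointing down it reaches from about 0.425 to 0.875 m from the base axis. Payload 4.7 kg.
Tool frame: the origin (TCP) lies at the very end of the fingers, on their centre line; the grasp point (between the pads) lies robot.grip_depth behind it (robot.grip_depth is the distance from the TCP to the grasp point, in m); z points along the fingers, x is the direction in which the jaws open and shut, and the axes are right-handed (so a half turn about z gives the same grasp; the last joint's range is limited). The gripper opens to 87 mm and grips with 3 to 60 N. Pads are 19 mm wide; open, the fingers measure 117 mm over their backs; the gripper's body (75 mm by 190 mm) begins 51 mm behind the grasp point.
Start: joints at [-1.286, 0.321, -0.07, 1.45, 0.023, 1.371, -0.057], TCP at [0.174, 0.626, 0.223] pointing down, gripper open.
Joint ranges: [-2.86, 2.86], [-0.3, 2.09], [-1.38, 1.24], [0.06, 2.45], [-1.56, 4.7], [0.09, 2.05], [-2.69, 2.69]. Speed limits (rad/s): [2.57, 2.57, 3.14, 3.14, 3.14, 3.14, 3.14].

### API

Orientations are given as a rotation vector (axis times angle).
In Python, from workcell import robot, camera, get_calibration gives the robot as it stands.
- The arm moves only by the shell command python3 -m inch 'ROWS' [OPENING] [FORCE]. ROWS is JSON, a list of rows, each an object of numbers: "x", "y", "z": the shift along the tool's x, y, z in cm; "rx", "ry", "rz": the turn, a rotation vector about the tool's x, y, z in rad. In form: [{"x": .., "y": .., "z": .., "rx": .., "ry": .., "rz": ..}, ...]. A call has 1 to 8 rows; each row shifts and turns the commanded pose from where the row before left it, along the tool's axes as they then stand; what a row does not reach is not made up. A row lasts 1/12 s, in which the tool goes at most 41.7 mm and 7.16 degrees, less where a joint would pass 70% of its speed; a pose out of reach is approached as far as the arm can. A call is refused whole if a number of a shift passes 4.17 or a number of a turn 0.125, either way. A call with a gripper value outside its range is refused whole. OPENING is the finger opening in cm, from 0 to 8.7, set as the call begins (- or left out, the last holds). The fingers move at their own pace and stop on an object; FORCE is the grip in N (left out, the last holds). Time passes only in rows, so rows that do not move let the fingers close. It gives the time, the measured TCP pose, the force and the opening at its end, in the units of the state.
- robot.state(): the state, without advancing time (a new reading comes with each control period).
- camera(name): name is "side" or "top"; returns (picture, depth): 480x640x3 uint8, red, green, blue; 480x640 float32, m along the optical axis (not along the pixel's ray), 0 where there is no reading.
- get_calibration(name): a dict with "K" (3x3 intrinsics, pixels), "world_from_camera" (4x4, takes a point from camera to world coordinates). Camera axes: x right, y up, looking along -z (the intrinsics and any distortion apply to the point x, -y, -z); pixel columns grow to the right and rows downward; lengths in m; the calibration is good to about 2 mm. A picture is of the moment at which its call begins. get_calibration takes no time and is no camera call.
- robot.sign_off(): hands the job in, once; it reports no verdict.
The state is a dict: "t": time; "qpos": joint angles; "qd": joint speeds; "tau": joint torques, N m; "eef_pos": TCP position; "eef_rot": TCP orientation; "force": force on the tool from outside, world axes, zero at the start; "ft_torque": the same for the moment, N m; "gripper_width": finger opening in m.
Only numpy, scipy, OpenCV 4.12 (cv2) and the standard library are available. Lean on these libraries where they do the work, as an engineer would, in place of code of your own. Each camera call takes 0.05 s, during which the arm holds its last target. There are 200 camera calls.

## Working session

There is one attempt and no reset: what is moved stays moved. The work goes in short steps, Python scripts to look and compute and a shell command to move; the robot and the scene stay as the last step left them, time stands still between calls to the robot, and variables do not carry over. Pictures are saved under pics/ and viewed, about 8 in all and at most 12, crops included, and the job is handed in when it is done.

```bash
mkdir -p pics; cat > h.py <<'E'
import numpy as np, cv2
from workcell import robot, camera, get_calibration
def pt(name,d,u,v,r=1):
    c=get_calibration(name);K=np.array(c["K"]);T=np.array(c["world_from_camera"])
    z=np.median(d[v-r:v+r+1,u-r:u+r+1])
    p=np.array([(u-K[0,2])*z/K[0,0],-(v-K[1,2])*z/K[1,1],-z,1])
    return (T@p)[:3]
def onplane(name,u,v,h):
    c=get_calibration(name);K=np.array(c["K"]);T=np.array(c["world_from_camera"])
    r=T[:3,:3]@np.array([(u-K[0,2])/K[0,0],-(v-K[1,2])/K[1,1],-1])
    return T[:3,3]+r*(h-T[2,3])/r[2]
E
python3 - <<'E'
from h import *
for n in("top","side"):
    p,d=camera(n);np.save(n+"_d.npy",d);np.save(n+"_p.npy",p);cv2.imwrite(f"pics/{n}0.png",p[:,:,::-1])
    c=get_calibration(n);print({k:(np.round(v,3).tolist() if not isinstance(v,str) else v) for k,v in c.items()})
print(robot.state(),robot.grip_depth)
E
```

```text
{'K': [[446.539, 0.0, 319.745], [0.0, 446.539, 239.468], [0.0, 0.0, 1.0]], 'world_from_camera': [[-0.018, 0.987, -0.157, 0.292], [-1.0, -0.018, 0.002, -0.285], [-0.001, 0.157, 0.988, 0.919], [0.0, 0.0, 0.0, 1.0]]}
{'K': [[609.03, 0.0, 319.775], [0.0, 609.03, 239.398], [0.0, 0.0, 1.0]], 'world_from_camera': [[-0.884, 0.24, -0.401, 0.092], [-0.467, -0.478, 0.744, 0.333], [-0.013, 0.845, 0.535, 0.522], [0.0, 0.0, 0.0, 1.0]]}
{'t': 0.1, 'qpos': array([-1.28589697,  0.32173318, -0.07009796,  1.4515717 ,  0.02259295,
        1.37079573, -0.0569055 ]), 'qd': array([-6.93054648e-04, -7.46778320e-04, -9.96052967e-04, -7.00901942e-04,
        2.50776356e-04, -4.01086822e-05,  5.72589238e-05]), 'tau': array([-9.59384779e-04, -4.92571735e+01, -4.06200886e-01, -3.13399458e+01,
       -6.40389626e-02,  3.94365366e-02,  7.27302540e-05]), 'eef_pos': array([0.173778  , 0.62581697, 0.22157179]), 'eef_rot': array([ 2.50006020e+00,  1.90061771e+00, -2.06962597e-03]), 'force': array([ 0.40225185, -0.47896808,  0.5521182 ]), 'ft_torque': array([0.02782004, 0.0411546 , 0.01129469]), 'gripper_width': 0.0868048057067277} 0.0187
```

View pics/top0.png

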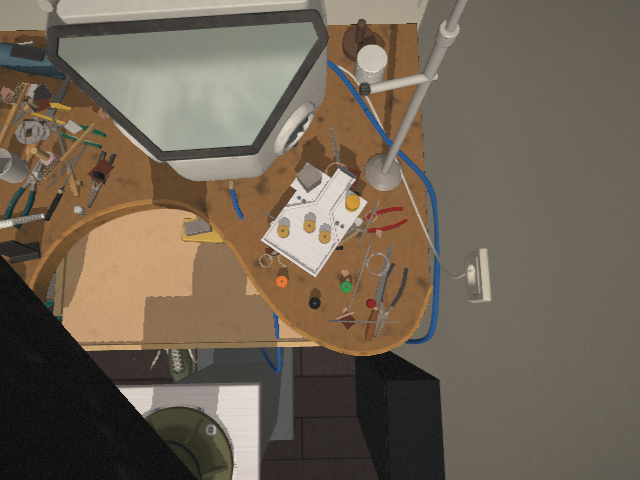

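View pics/side0.png

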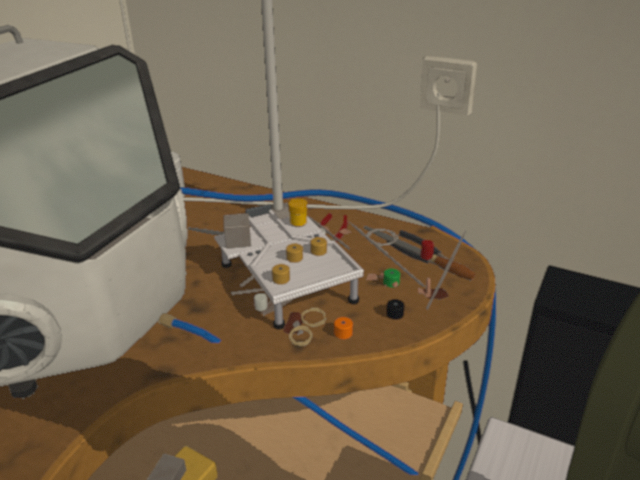

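The three brass slugs are in the white tray pen at about (283,231), (309,225) and (324,236) in the top view. The orange (281,281), black (314,302) and green (346,287) look-alikes lie on the bench. I'll enlarge the tray to confirm.

```bash
python3 - <<'E'
from h import *
p=np.load("top_p.npy");d=np.load("top_d.npy")
c=cv2.resize(p[155:285,250:380],None,fx=4.6,fy=4.6,interpolation=cv2.INTER_CUBIC)
for i in range(0,130,10):
    cv2.putText(c,str(250+i),(int(i*4.6),10),0,.3,(255,0,0));cv2.putText(c,str(155+i),(0,int(i*4.6)),0,.3,(255,0,0))
cv2.imwrite("pics/crop0.png",c[:,:,::-1])
E
```

```text
(no output)
```

View pics/crop0.png

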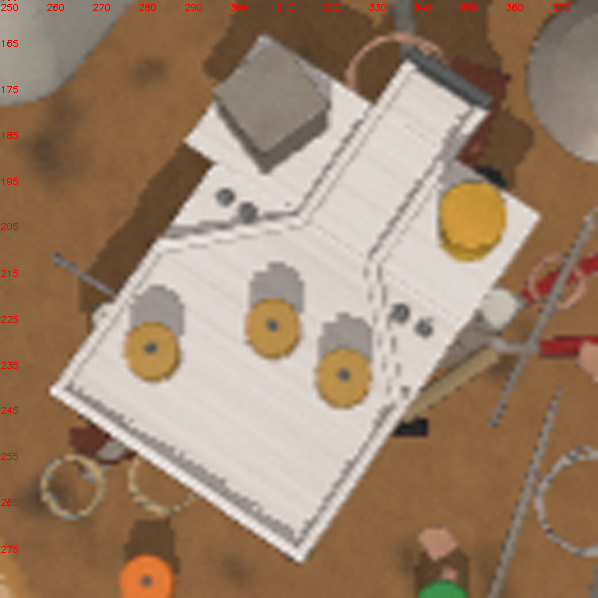

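```bash
cat >> h.py <<'E'
def proj(name,P):
    c=get_calibration(name);K=np.array(c["K"]);T=np.linalg.inv(np.array(c["world_from_camera"]))
    q=T[:3,:3]@np.asarray(P,float)+T[:3,3]
    return np.array([K[0,0]*q[0]/-q[2]+K[0,2],K[1,1]*-q[1]/-q[2]+K[1,2]])
def slugs(name,p,x0,x1,y0,y1,amin=30):
    hsv=cv2.cvtColor(p,cv2.COLOR_RGB2HSV)
    m=((hsv[...,0]>14)&(hsv[...,0]<28)&(hsv[...,1]>120)&(hsv[...,2]>110)).astype(np.uint8)
    k=np.zeros_like(m);k[y0:y1,x0:x1]=1
    n,l,s,c=cv2.connectedComponentsWithStats(m*k)
    return [(c[i],s[i]) for i in range(1,n) if s[i,4]>=amin]
E
python3 - <<'E'
from h import *
from scipy.optimize import least_squares
p=np.load("top_p.npy");d=np.load("top_d.npy")
mod=np.array([(-118,60),(-118,-60),(-42,60),(0,16),(0,-16),(-42,-60)])/1000
cr=np.array([(68,385),(297,545),(165,237),(300,212),(372,250),(392,405)])/4.6+[250,155]
W=np.array([onplane("top",u,v,.056)[:2] for u,v in cr])
def T(q,m): c,s=np.cos(q[2]),np.sin(q[2]); return m@np.array([[c,s],[-s,c]])+q[:2]
r=least_squares(lambda q:(T(q,mod)-W).ravel(),[.5,-.28,-.5])
q=r.x;print("gate",q,"res mm",np.round(r.fun.reshape(-1,2)*1000,1))
print("depth heights",[pt("top",d,u,v)[2].round(4) for u,v in [(300,240),(283,232),(309,227),(324,237)]])
np.save("q.npy",q)
c,s=np.cos(q[2]),np.sin(q[2])
for u,v in [(282.8,231.1),(309.1,226.1),(324.6,236.5)]:
    w=onplane("top",u,v,.068)[:2];dd=w-q[:2];print(w.round(4),"gate",np.round([c*dd[0]+s*dd[1],-s*dd[0]+c*dd[1]],4))
for cc,ss in slugs("top",p,255,345,190,260):print(cc,ss)
img=cv2.resize(p[155:285,250:380],None,fx=4.6,fy=4.6,interpolation=cv2.INTER_CUBIC)
def draw(pts,z,col):
    P=[((proj("top",[*T(q,np.array(a)/1000),z])-[250,155])*4.6+2.3).astype(int).tolist() for a in pts]
    cv2.polylines(img,[np.array(P)],False,col)
draw([(84,16),(0,16),(-42,60),(-118,60),(-118,-60),(-42,-60),(0,-16),(84,-16)],.056,(255,0,0))
draw([(84,16),(84,-16)],.065,(0,0,255));draw([(0,0),(84,0)],.05,(0,160,0))
cv2.imwrite("pics/fit.png",img[:,:,::-1])
E
```

```text
gate [ 0.49484517 -0.29378931 -0.61655565] res mm [[ 0.8  1.9]
 [ 1.3  0.4]
 [-1.  -0.3]
 [-2.2 -2.2]
 [-3.3  2.4]
 [ 4.5 -2.2]]
depth heights [np.float64(0.051), np.float64(0.0682), np.float64(0.0675), np.float64(0.0676)]
[ 0.4448 -0.2149] gate [-0.0865  0.0355]
[ 0.4537 -0.2659] gate [-0.0496 -0.0011]
[ 0.4327 -0.2956] gate [-0.0496 -0.0374]
[266.70863309 199.4028777 ] [255 190  31  25 278]
[260.775 218.3  ] [255 212  13  11  40]
[257.41935484 230.41935484] [255 220   8  21  62]
[308.99065421 225.85046729] [304 220  11  13 107]
[282.77570093 231.00934579] [277 225  12  13 107]
[324.28571429 236.64761905] [319 231  11  13 105]
[260.33333333 250.03703704] [255 242  12  18  54]
[337.03921569 254.49019608] [329 250  16  10  51]
```

View pics/fit.png

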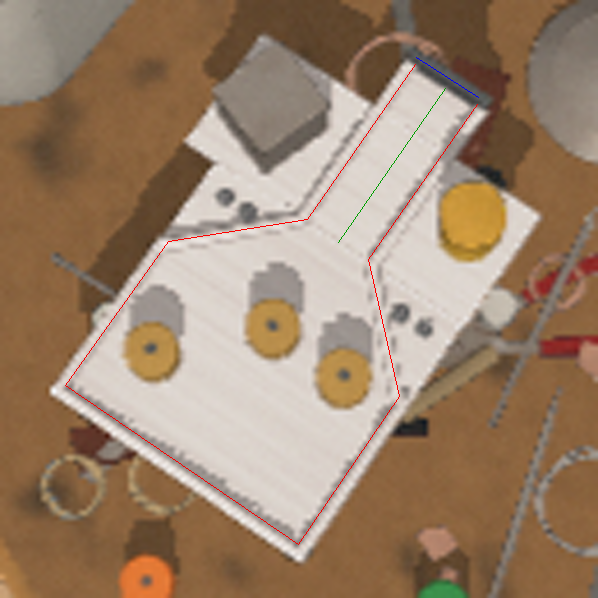

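The model fits well: gate ≈ (0.495, -0.294), yaw -35.3°. Slugs in the gate frame (mm) are B (-50,-1), C (-50,-37) and A (-87,35), with tops at 68 mm as expected. The order will be B, C, A, nesting each slug between slightly open fingertips. I'll turn the hand near the gate so its body stays clear of the cabinet. First I cross in front of the cabinet.

```bash
python3 -m inch '[{"rz":-0.09},{"rz":-0.09},{"rz":-0.09},{"x":-2.8,"y":1.6},{"x":-2.8,"y":1.6},{"x":-2.8,"y":1.6},{"x":-2.8,"y":1.6},{"x":-2.8,"y":1.6}]' 1.0
python3 -m inch '[{"x":-2.8,"y":1.6},{"x":-2.8,"y":1.6},{"x":-2.8,"y":1.6},{"x":-3.3,"y":1.6},{"x":-3.3,"y":1.6},{"x":-3.3,"y":1.6},{"x":-3.3,"y":1.6},{"x":-3.3,"y":1.6}]'
python3 - <<'E'
from h import *
p=np.load("top_p.npy");d=np.load("top_d.npy");q=np.load("q.npy");c,s=np.cos(q[2]),np.sin(q[2])
for n,cu,cv,z in [("cube back top corner",265,155,.086),("cube left",213,100,.086),("cube right top",328,103,.086),("pot top",472,212,.086)]:
    w=onplane("top",cu/4.6+250,cv/4.6+155,z);e=w[:2]-q[:2];print(n,np.round([c*e[0]+s*e[1],-s*e[0]+c*e[1]],3))
for u,v in [(383,172),(372,58),(400,150),(430,80),(400,85)]:print(u,v,pt("top",d,u,v).round(3))
E
```

```text
cube back top corner [0.007 0.04 ]
cube left [0.014 0.072]
cube right top [0.04  0.031]
pot top [ 0.035 -0.045]
383 172 [ 0.573 -0.42   0.027]
372 58 [ 0.799 -0.4    0.077]
400 150 [ 0.624 -0.459  0.016]
430 80 [ 0.572 -0.426  0.402]
400 85 [ 0.564 -0.388  0.406]$[0]: bad value
$[0]: bad value
```

```bash
python3 -m inch '[{"x":0,"y":0,"z":0,"rx":0,"ry":0,"rz":-0.09},{"x":0,"y":0,"z":0,"rx":0,"ry":0,"rz":-0.09},{"x":0,"y":0,"z":0,"rx":0,"ry":0,"rz":-0.09},{"x":-2.8,"y":1.6,"z":0,"rx":0,"ry":0,"rz":0},{"x":-2.8,"y":1.6,"z":0,"rx":0,"ry":0,"rz":0},{"x":-2.8,"y":1.6,"z":0,"rx":0,"ry":0,"rz":0},{"x":-2.8,"y":1.6,"z":0,"rx":0,"ry":0,"rz":0},{"x":-2.8,"y":1.6,"z":0,"rx":0,"ry":0,"rz":0}]' 1.0 10
```

```text
t: 0.77
eef_pos: [0.2542, 0.4846, 0.222]
eef_rot: [2.222, 2.221, -0.001]
force: [0.7, -0.0, 0.3]
gripper_width: 0.0418
```

```bash
python3 -m inch '[{"x":-3.4,"y":1.7,"z":0,"rx":0,"ry":0,"rz":0},{"x":-3.4,"y":1.7,"z":0,"rx":0,"ry":0,"rz":0},{"x":-3.4,"y":1.7,"z":0,"rx":0,"ry":0,"rz":0},{"x":-3.4,"y":1.7,"z":0,"rx":0,"ry":0,"rz":0},{"x":-3.4,"y":1.7,"z":0,"rx":0,"ry":0,"rz":0},{"x":-3.4,"y":1.7,"z":0,"rx":0,"ry":0,"rz":0},{"x":-3.4,"y":1.7,"z":0,"rx":0,"ry":0,"rz":0},{"x":-3.4,"y":1.7,"z":0,"rx":0,"ry":0,"rz":0}]'
```

```text
t: 1.43
eef_pos: [0.3898, 0.2122, 0.2224]
eef_rot: [-2.222, -2.221, -0.0]
force: [1.0, 0.6, 0.3]
gripper_width: 0.0103
```

```bash
python3 -m inch '[{"x":-3.4,"y":1.5,"z":0,"rx":0,"ry":0,"rz":0},{"x":-3.4,"y":1.5,"z":0,"rx":0,"ry":0,"rz":0},{"x":-3.4,"y":1.5,"z":0,"rx":0,"ry":0,"rz":0},{"x":-3.4,"y":0,"z":0,"rx":0,"ry":0,"rz":0},{"x":-3.4,"y":0,"z":0,"rx":0,"ry":0,"rz":0},{"x":-3.4,"y":0,"z":0,"rx":0,"ry":0,"rz":0},{"x":-3.4,"y":0,"z":0,"rx":0,"ry":0,"rz":0},{"x":0,"y":0,"z":0,"rx":0,"ry":0,"rz":0}]'
```

```text
t: 2.1
eef_pos: [0.4339, -0.0311, 0.2226]
eef_rot: [2.232, 2.209, -0.001]
force: [-0.4, 0.6, -0.3]
gripper_width: 0.0098
```

```bash
python3 -m inch '[{"x":-3.1,"y":0,"z":0,"rx":0,"ry":0,"rz":0},{"x":-3.1,"y":0,"z":0,"rx":0,"ry":0,"rz":0},{"x":-3.1,"y":0,"z":0,"rx":0,"ry":0,"rz":0},{"x":-3.1,"y":0,"z":0,"rx":0,"ry":0,"rz":0},{"x":-3.1,"y":0,"z":0,"rx":0,"ry":0,"rz":0},{"x":-3.1,"y":0,"z":0,"rx":0,"ry":0,"rz":0},{"x":-3.4,"y":0,"z":0,"rx":0,"ry":0,"rz":0},{"x":0,"y":0,"z":2,"rx":0,"ry":0,"rz":0.12}]'
```

```text
t: 2.77
eef_pos: [0.4348, -0.2521, 0.2058]
eef_rot: [2.352, 2.07, 0.001]
force: [0.3, -1.0, -0.5]
gripper_width: 0.0103
```

```bash
python3 -m inch '[{"x":0,"y":0,"z":2,"rx":0,"ry":0,"rz":0.12},{"x":0,"y":0,"z":2,"rx":0,"ry":0,"rz":0.12},{"x":0,"y":0,"z":2,"rx":0,"ry":0,"rz":0.12},{"x":0,"y":0,"z":2,"rx":0,"ry":0,"rz":0.12},{"x":0,"y":0,"z":0,"rx":0,"ry":0,"rz":0},{"x":0,"y":0,"z":0,"rx":0,"ry":0,"rz":0}]'
cat >> h.py <<'E'
from scipy.spatial.transform import Rotation as Ro
q=np.load("q.npy")
G=np.array([[np.cos(q[2]),-np.sin(q[2])],[np.sin(q[2]),np.cos(q[2])]])
def gate(w): return G.T@(np.asarray(w)[:2]-q[:2])*1000
def look(names=("top","side")):
    out={}
    for n in names:out[n]=camera(n)
    return out
def tool():
    s=robot.state();R=Ro.from_rotvec(s["eef_rot"]).as_matrix()
    phi=np.arctan2(R[1,0],R[0,0])-q[2]-np.pi/2
    print("t",round(s["t"],2),"TCP gate mm",gate(s["eef_pos"]).round(1),"z",round(s["eef_pos"][2]*1000-50,1),"phi",round((phi+np.pi)%(2*np.pi)-np.pi,3),"tilt",R[:,2].round(3),"F",np.round(s["force"],1),"w",round(s["gripper_width"],4))
    return s,R
def need(s,R,gx,gy,z):
    w=np.r_[q[:2]+G@np.array([gx,gy])/1000,.05+z/1000];print("to",gx,gy,z,"rows cm",(R.T@(w-s["eef_pos"])*100).round(2))
E
python3 - <<'E'
from h import *
s,R=tool();need(s,R,-77,-1,9)
o=look()
for n,(x0,y0) in {"top":(250,165),"side":(220,190)}.items():
    cv2.imwrite(f"pics/{n}1.png",cv2.resize(o[n][0][y0:y0+120,x0:x0+160],None,fx=4,fy=4,interpolation=cv2.INTER_CUBIC)[:,:,::-1])
a=[cv2.imread(f"pics/{n}1.png") for n in("top","side")];cv2.imwrite("pics/both1.png",cv2.resize(np.vstack(a),None,fx=.62,fy=.62))
E
```

```text
t: 3.27
eef_pos: [0.4334, -0.2435, 0.1219]
eef_rot: [-2.776, -1.468, 0.004]
force: [0.7, 0.4, 0.6]
gripper_width: 0.01
t 3.27 TCP gate mm [-79.2   5.5] z 71.9 phi 0.019 tilt [-0.003  0.    -1.   ] F [0.7 0.4 0.6] w 0.01
to -77 -1 9 rows cm [-0.64  0.22  6.29]
```

View pics/both1.png

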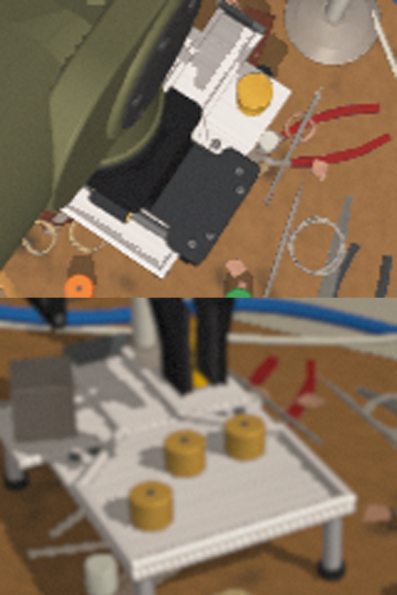

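Side crop: the slugs stand untouched in the pen and the fingertips are above it. The top view shows that the hand's long axis lies along the jaws. I'll check top and side against each other while moving over the staging point.

```bash
python3 -m inch '[{"x":-0.3,"y":0.1,"z":1,"rx":0,"ry":0,"rz":0.02},{"x":-0.3,"y":0.1,"z":1.5,"rx":0,"ry":0,"rz":0},{"x":0,"y":0,"z":1.3,"rx":0,"ry":0,"rz":0},{"x":0,"y":0,"z":0,"rx":0,"ry":0,"rz":0}]'
python3 - <<'E'
from h import *
s,R=tool();need(s,R,-77,-1,9)
p,d=camera("side");np.save("side_p.npy",p)
for c,ss in slugs("side",p,235,345,215,290): print("seen",c.round(1),ss)
for g in [(-86.5,35.5),(-49.6,-1.1),(-49.6,-37.4)]:
    w=q[:2]+G@np.array(g)/1000;print("pred",proj("side",[*w,.059]).round(1),proj("side",[*w,.068]).round(1))
img=cv2.resize(p[190:300,220:380],None,fx=5,fy=5,interpolation=cv2.INTER_CUBIC)
e=s["eef_pos"]
for a in (-.02,-.005,.005,.02):
  for b in(-.0095,.0095):
    u=(proj("side",e+R[:,0]*a+R[:,1]*b)-[220,190]+.5)*5;cv2.circle(img,tuple(u.astype(int).tolist()),3,(255,0,0),-1)
cv2.imwrite("pics/s2.png",img[:,:,::-1])
E
```

```text
t: 3.7
eef_pos: [0.4312, -0.2496, 0.0829]
eef_rot: [-2.792, -1.436, 0.003]
force: [-0.4, -0.4, -0.3]
gripper_width: 0.0099
t 3.7 TCP gate mm [-77.5  -0.7] z 32.9 phi -0.004 tilt [-0.003  0.001 -1.   ] F [-0.4 -0.4 -0.3] w 0.0099
to -77 -1 9 rows cm [-0.02  0.06  2.39]
seen [301.7 219.2] [299 215   5  11  33]
seen [334.8 223.3] [327 215  15  19 183]
seen [320.3 246.6] [312 237  15  18 161]
seen [294.  256.3] [288 249  14  13 117]
seen [280.8 273.6] [273 264  16  20 269]
seen [338.7 287.1] [330 284  15   6  60]
pred [281.7 273.8] [281.3 268.2]
pred [295.2 252.8] [295.  247.3]
pred [318.7 246.1] [318.7 240.6]
```

View pics/s2.png

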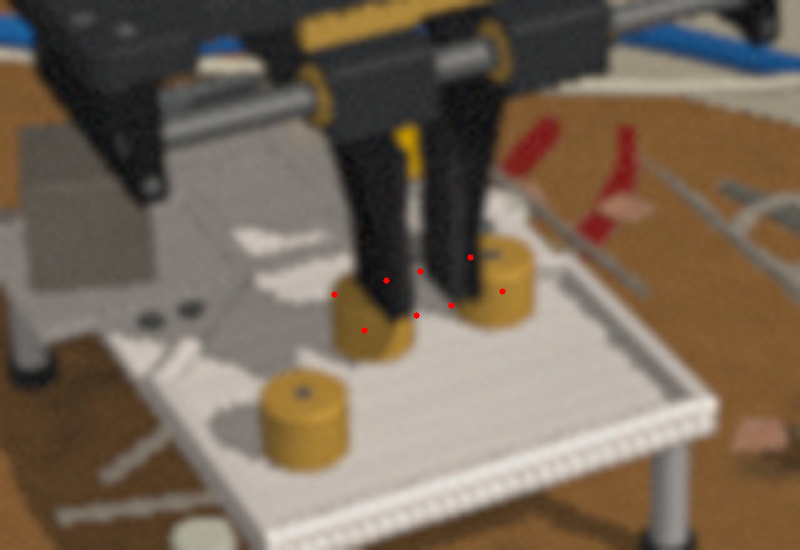

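The side view agrees to about 1 mm (fingertip corner near (412,315), predicted (416,315)). The fingertips are about 9 mm thick, so a 16 mm opening is fine. Now I descend and make the first part of the push on B.

```bash
python3 -m inch '[{"x":0,"y":0,"z":0.8,"rx":0,"ry":0,"rz":0},{"x":0,"y":0,"z":0.8,"rx":0,"ry":0,"rz":0},{"x":0,"y":0,"z":0.75,"rx":0,"ry":0,"rz":0},{"x":0,"y":0.4,"z":0,"rx":0,"ry":0,"rz":0},{"x":0,"y":0.4,"z":0,"rx":0,"ry":0,"rz":0},{"x":0,"y":0.4,"z":0,"rx":0,"ry":0,"rz":0},{"x":0,"y":0.4,"z":0,"rx":0,"ry":0,"rz":0},{"x":0,"y":0,"z":0,"rx":0,"ry":0,"rz":0}]' 1.6
python3 - <<'E'
from h import *
s,R=tool()
p,d=camera("side")
img=cv2.resize(p[190:300,220:380],None,fx=5,fy=5,interpolation=cv2.INTER_CUBIC);cv2.imwrite("pics/s3.png",img[:,:,::-1])
E
```

```text
t: 4.42
eef_pos: [0.4465, -0.2601, 0.0615]
eef_rot: [2.792, 1.436, 0.001]
force: [-0.3, 0.2, 0.5]
gripper_width: 0.0163
t 4.42 TCP gate mm [-58.9  -0.4] z 11.5 phi -0.004 tilt [ 0.001 -0.001 -1.   ] F [-0.3  0.2  0.5] w 0.0163
```

View pics/s3.png

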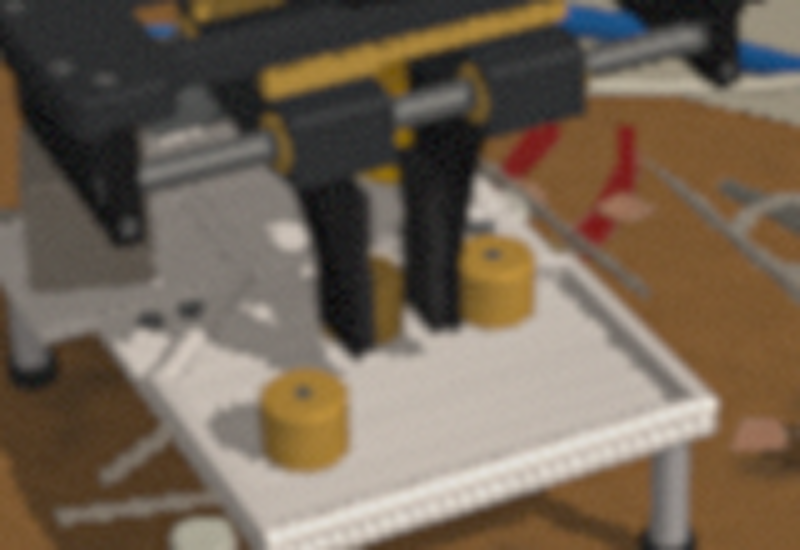

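B is nested between the fingers, between about (325,300) and (403,340), and A and C are untouched. I continue the push, turning the hand away from the cabinet.

```bash
python3 -m inch '[{"x":0,"y":0.4,"z":0.1,"rx":0,"ry":0,"rz":0},{"x":0,"y":0.4,"z":0.1,"rx":0,"ry":0,"rz":0},{"x":0,"y":0.4,"z":0,"rx":0,"ry":0,"rz":0},{"x":-0.16,"y":0.3,"z":0,"rx":0,"ry":0,"rz":-0.09},{"x":-0.19,"y":0.3,"z":0,"rx":0,"ry":0,"rz":-0.09},{"x":-0.22,"y":0.3,"z":0,"rx":0,"ry":0,"rz":-0.09},{"x":-0.25,"y":0.29,"z":0,"rx":0,"ry":0,"rz":-0.09},{"x":-0.27,"y":0.28,"z":0,"rx":0,"ry":0,"rz":-0.09}]'
python3 - <<'E'
from h import *
s,R=tool();print("slug est",gate(s["eef_pos"]+R[:,1]*.0184))
p,d=camera("side")
img=cv2.resize(p[190:300,220:380],None,fx=5,fy=5,interpolation=cv2.INTER_CUBIC);cv2.imwrite("pics/s4.png",img[:,:,::-1])
E
```

```text
t: 5.13
eef_pos: [0.4642, -0.2826, 0.0589]
eef_rot: [-2.398, -2.029, 0.0]
force: [-0.2, 0.5, 0.9]
gripper_width: 0.0156
t 5.13 TCP gate mm [-31.4  -8.6] z 8.9 phi 0.45 tilt [-0.  0. -1.] F [-0.2  0.5  0.9] w 0.0156
slug est [-14.88098768  -0.58854053]
```

View pics/s4.png

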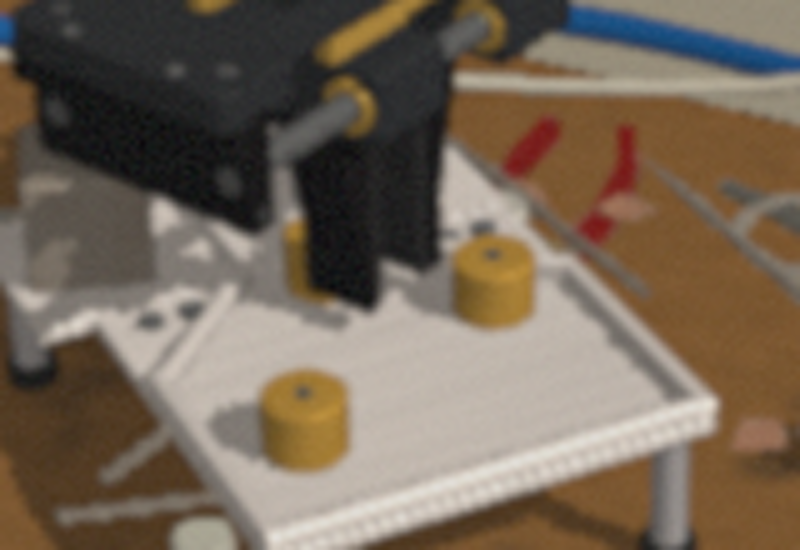

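```bash
python3 -m inch '[{"x":-0.17,"y":0.36,"z":0,"rx":0,"ry":0,"rz":0},{"x":-0.17,"y":0.36,"z":0,"rx":0,"ry":0,"rz":0},{"x":-0.17,"y":0.36,"z":0,"rx":0,"ry":0,"rz":0},{"x":-0.17,"y":0.36,"z":0,"rx":0,"ry":0,"rz":0}]'
cat >> h.py <<'E'
def slugside(p,g):
    w=q[:2]+G@np.array(g)/1000;n=proj("side",[*w,.059]);e=abs(proj("side",[*w,.059])-proj("side",[*(w+.012*np.array([-.884,-.467])),.059]))[0]
    print("pred centre",n.round(1),"halfwidth",e.round(1))
    for c,ss in slugs("side",p,225,335,195,300,15): print("seen",c.round(1),ss)
E
python3 - <<'E'
from h import *
s,R=tool();g=gate(s["eef_pos"]+R[:,1]*.0184);print("slug est",g)
slugside(camera("side")[0],g)
E
```

```text
t: 5.52
eef_pos: [0.4775, -0.2916, 0.059]
eef_rot: [2.404, 2.023, 0.0]
force: [-0.6, -0.3, -0.0]
gripper_width: 0.016
t 5.52 TCP gate mm [-15.4  -8.3] z 9.0 phi 0.445 tilt [ 0. -0. -1.] F [-0.6 -0.3 -0. ] w 0.016
slug est [ 1.20298337 -0.33463005]
pred centre [279.9 235.7] halfwidth 8.3
seen [318.2 213.5] [303 198  32  36 424]
seen [285.4 203.8] [282 201   6   9  22]
seen [318.7 245.8] [311 237  16  18 221]
seen [281.  273.7] [273 265  16  19 259]
seen [226.4 296.8] [225 293   5   7  23]
seen [323.7 297.3] [309 294  26   6  89]
```

```bash
python3 -m inch '[{"x":-0.17,"y":0.36,"z":0,"rx":0,"ry":0,"rz":0},{"x":-0.17,"y":0.36,"z":0,"rx":0,"ry":0,"rz":0},{"x":-0.17,"y":0.36,"z":0,"rx":0,"ry":0,"rz":0},{"x":-0.11,"y":0.23,"z":0,"rx":0,"ry":0,"rz":0},{"x":0,"y":0,"z":0,"rx":0,"ry":0,"rz":0},{"x":0,"y":0,"z":0,"rx":0,"ry":0,"rz":0}]'
python3 - <<'E'
from h import *
s,R=tool();g=gate(s["eef_pos"]+R[:,1]*.0184);print("slug est",g)
p=camera("side")[0];slugside(p,g)
img=cv2.resize(p[190:300,220:380],None,fx=5,fy=5,interpolation=cv2.INTER_CUBIC);cv2.imwrite("pics/s5.png",img[:,:,::-1])
E
```

```text
t: 6.07
eef_pos: [0.489, -0.3, 0.059]
eef_rot: [2.403, 2.023, -0.0]
force: [-1.8, -0.3, 0.5]
gripper_width: 0.0156
t 6.07 TCP gate mm [-1.2 -8.5] z 9.0 phi 0.446 tilt [ 0. -0. -1.] F [-1.8 -0.3  0.5] w 0.0156
slug est [15.45325021 -0.55133197]
pred centre [276.1 231. ] halfwidth 8.2
seen [281.6 199.6] [278 197   7   8  19]
seen [314.4 212.9] [299 198  36  36 553]
seen [269.8 226.2] [268 224   4   5  16]
seen [318.7 245.7] [311 237  16  18 219]
seen [281.  273.7] [273 265  16  19 256]
seen [226.4 296.8] [225 293   5   7  23]
seen [323.9 297.2] [309 293  26   7  87]
```

View pics/s5.png

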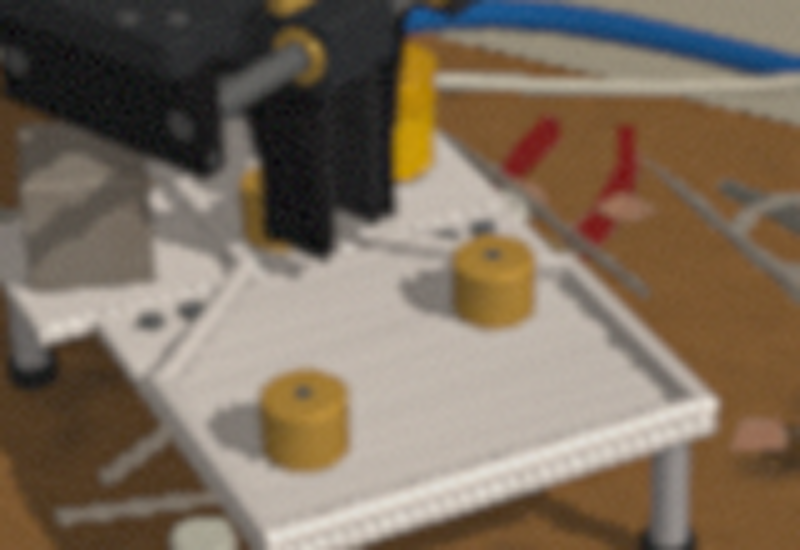

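The first slug is in the slot: its left edge at (240,210) in the crop matches a centre about 15.5 mm past the gate. The other two have not moved. Now I retreat, lift and go behind C with the same yaw.

```bash
python3 -m inch '[{"x":0,"y":-0.6,"z":0,"rx":0,"ry":0,"rz":0},{"x":0,"y":-0.8,"z":0,"rx":0,"ry":0,"rz":0},{"x":0,"y":-0.5,"z":-1.2,"rx":0,"ry":0,"rz":0},{"x":0,"y":0,"z":-1.5,"rx":0,"ry":0,"rz":0},{"x":0,"y":0,"z":0,"rx":0,"ry":0,"rz":0}]'
python3 - <<'E'
from h import *
s,R=tool();need(s,R,-71.3,-47.7,35.5);need(s,R,-71.3,-47.7,9)
E
```

```text
t: 6.53
eef_pos: [0.4704, -0.2975, 0.0883]
eef_rot: [2.402, 2.021, 0.004]
force: [0.5, -0.9, 0.8]
gripper_width: 0.0162
t 6.53 TCP gate mm [-17.8 -17.2] z 38.3 phi 0.445 tilt [ 0.004 -0.001 -1.   ] F [ 0.5 -0.9  0.8] w 0.0162
to -71.3 -47.7 35.5 rows cm [-0.45 -6.15  0.25]
to -71.3 -47.7 9 rows cm [-0.45 -6.16  2.9 ]
```

```bash
python3 -m inch '[{"x":-0.1,"y":-1.5,"z":0,"rx":0,"ry":0,"rz":0},{"x":-0.1,"y":-1.5,"z":0,"rx":0,"ry":0,"rz":0},{"x":-0.1,"y":-1.6,"z":0,"rx":0,"ry":0,"rz":0},{"x":-0.15,"y":-1.5,"z":0,"rx":0,"ry":0,"rz":0},{"x":0,"y":0,"z":0,"rx":0,"ry":0,"rz":0},{"x":0,"y":0,"z":0,"rx":0,"ry":0,"rz":0},{"x":0,"y":0,"z":0,"rx":0,"ry":0,"rz":0}]'
python3 - <<'E'
from h import *
s,R=tool();need(s,R,-71.3,-47.7,9)
E
```

```text
t: 7.12
eef_pos: [0.4101, -0.2904, 0.0861]
eef_rot: [2.402, 2.024, 0.001]
force: [0.9, -0.2, -0.4]
gripper_width: 0.0159
t 7.12 TCP gate mm [-71.1 -46.3] z 36.1 phi 0.446 tilt [ 0.001  0.    -1.   ] F [ 0.9 -0.2 -0.4] w 0.0159
to -71.3 -47.7 9 rows cm [-0.12 -0.09  2.71]
```

```bash
python3 -m inch '[{"x":-0.12,"y":-0.1,"z":0.7,"rx":0,"ry":0,"rz":0},{"x":0,"y":0,"z":0.7,"rx":0,"ry":0,"rz":0},{"x":0,"y":0,"z":0.7,"rx":0,"ry":0,"rz":0},{"x":0,"y":0,"z":0.6,"rx":0,"ry":0,"rz":0},{"x":0,"y":0.3,"z":0,"rx":0,"ry":0,"rz":0},{"x":0,"y":0.3,"z":0,"rx":0,"ry":0,"rz":0},{"x":0.13,"y":0.4,"z":0,"rx":0,"ry":0,"rz":0},{"x":0.13,"y":0.4,"z":0,"rx":0,"ry":0,"rz":0}]'
python3 -m inch '[{"x":0.13,"y":0.4,"z":0,"rx":0,"ry":0,"rz":0},{"x":0.13,"y":0.4,"z":0,"rx":0,"ry":0,"rz":0},{"x":0.13,"y":0.4,"z":0,"rx":0,"ry":0,"rz":0},{"x":0.13,"y":0.4,"z":0,"rx":0,"ry":0,"rz":0},{"x":0,"y":0,"z":0,"rx":0,"ry":0,"rz":0}]'
python3 - <<'E'
from h import *
s,R=tool();g=gate(s["eef_pos"]+R[:,1]*.0184);print("slug est",g);need(s,R,-26.6,-7.9,9)
p=camera("side")[0];slugside(p,g)
img=cv2.resize(p[190:300,220:380],None,fx=5,fy=5,interpolation=cv2.INTER_CUBIC);cv2.imwrite("pics/s6.png",img[:,:,::-1])
E
```

```text
t: 7.78
eef_pos: [0.423, -0.2917, 0.0593]
eef_rot: [2.403, 2.023, 0.0]
force: [-0.3, -0.9, 0.2]
gripper_width: 0.016
t: 8.2
eef_pos: [0.4402, -0.2888, 0.0592]
eef_rot: [2.401, 2.025, 0.001]
force: [-0.0, 0.4, -0.1]
gripper_width: 0.0161
t 8.2 TCP gate mm [-47.5 -27.5] z 9.2 phi 0.447 tilt [ 0.001 -0.    -1.   ] F [-0.   0.4 -0.1] w 0.0161
slug est [-30.88173131 -19.59859956]
to -26.6 -7.9 9 rows cm [0.87 2.73 0.02]
pred centre [301.5 242.9] halfwidth 8.5
seen [310.6 198.8] [304 195  16  10  72]
seen [232.6 209. ] [225 204  20  10 147]
seen [310.2 211.1] [306 208   8   9  24]
seen [331.7 222.5] [327 210   8  24 107]
seen [274.9 236.3] [270 233  13   7  53]
seen [295.4 238.3] [293 236   5   6  23]
seen [280.9 273.7] [273 265  16  19 260]
seen [226.4 296.8] [225 293   5   7  23]
seen [323.9 297.3] [309 294  26   6  91]
```

View pics/s6.png

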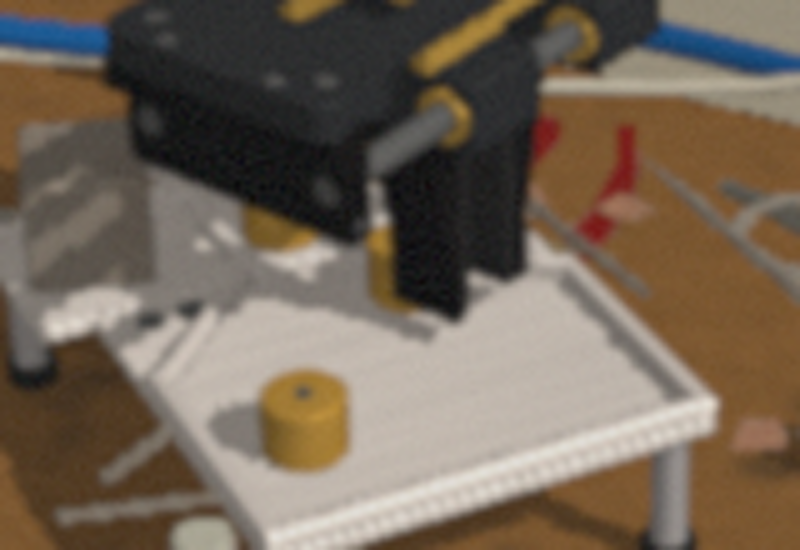

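C is nested (left edge (370,265), as predicted) and B stands in the slot at (275,225). Continuing.

```bash
python3 -m inch '[{"x":0.12,"y":0.39,"z":0,"rx":0,"ry":0,"rz":0},{"x":0.12,"y":0.39,"z":0,"rx":0,"ry":0,"rz":0},{"x":0.12,"y":0.39,"z":0,"rx":0,"ry":0,"rz":0},{"x":0.12,"y":0.39,"z":0,"rx":0,"ry":0,"rz":0},{"x":0.12,"y":0.39,"z":0,"rx":0,"ry":0,"rz":0},{"x":0.12,"y":0.39,"z":0,"rx":0,"ry":0,"rz":0},{"x":0.12,"y":0.39,"z":0,"rx":0,"ry":0,"rz":0},{"x":0,"y":0,"z":0,"rx":0,"ry":0,"rz":0}]'
python3 - <<'E'
from h import *
s,R=tool();g=gate(s["eef_pos"]+R[:,1]*.0184);print("slug est",g);need(s,R,-1,-7.9,9)
p=camera("side")[0];slugside(p,g)
E
```

```text
t: 8.92
eef_pos: [0.4684, -0.2852, 0.0591]
eef_rot: [2.401, 2.025, 0.0]
force: [0.0, -0.5, 0.2]
gripper_width: 0.0157
t 8.92 TCP gate mm [-26.5  -8.3] z 9.1 phi 0.447 tilt [ 0.001 -0.    -1.   ] F [ 0.  -0.5  0.2] w 0.0157
slug est [-9.9376214  -0.36082589]
to -1 -7.9 9 rows cm [-1.07  2.32  0.01]
pred centre [283.  239.3] halfwidth 8.4
seen [287.3 197. ] [283 195  12   6  42]
seen [318.  202.3] [310 200  20   5  41]
seen [289.5 208. ] [286 204   7  10  25]
seen [323.  216.9] [309 209  26  25 271]
seen [274.7 233.2] [270 228   9  11  62]
seen [280.9 273.7] [272 265  17  19 259]
seen [226.4 296.8] [225 293   5   7  23]
seen [324.1 297.2] [312 293  23   7  88]
```

```bash
python3 -m inch '[{"x":-0.17,"y":0.36,"z":0,"rx":0,"ry":0,"rz":0},{"x":-0.17,"y":0.36,"z":0,"rx":0,"ry":0,"rz":0},{"x":-0.17,"y":0.36,"z":0,"rx":0,"ry":0,"rz":0},{"x":-0.17,"y":0.36,"z":0,"rx":0,"ry":0,"rz":0},{"x":-0.17,"y":0.36,"z":0,"rx":0,"ry":0,"rz":0},{"x":-0.17,"y":0.36,"z":0,"rx":0,"ry":0,"rz":0},{"x":-0.08,"y":0.18,"z":0,"rx":0,"ry":0,"rz":0},{"x":0,"y":0,"z":0,"rx":0,"ry":0,"rz":0}]'
python3 - <<'E'
from h import *
s,R=tool();g=gate(s["eef_pos"]+R[:,1]*.0184);print("slug est",g)
p=camera("side")[0];slugside(p,g)
E
```

```text
t: 9.63
eef_pos: [0.489, -0.3008, 0.0591]
eef_rot: [2.402, 2.023, -0.0]
force: [-0.2, -0.7, 0.5]
gripper_width: 0.016
t 9.63 TCP gate mm [-0.7 -9.1] z 9.1 phi 0.446 tilt [ 0.    -0.001 -1.   ] F [-0.2 -0.7  0.5] w 0.016
slug est [15.87872743 -1.1420281 ]
pred centre [276.3 230.8] halfwidth 8.2
seen [281.8 198.8] [279 196   6   8  19]
seen [314.6 212.9] [299 198  36  36 553]
seen [267.9 224.5] [265 219   7  13  68]
seen [280.9 273.7] [272 265  17  19 259]
seen [226.3 296.8] [225 293   5   7  22]
seen [323.8 297.3] [310 294  25   6  89]
```

Two slugs are now in the slot. Retreat, then go behind A with φ=0 and an 18 mm opening.

```bash
python3 -m inch '[{"x":0,"y":-0.6,"z":0,"rx":0,"ry":0,"rz":0},{"x":0,"y":-0.8,"z":0,"rx":0,"ry":0,"rz":0},{"x":0,"y":-0.8,"z":-1.2,"rx":0,"ry":0,"rz":0},{"x":0,"y":-1.5,"z":-1.5,"rx":0,"ry":0,"rz":0.11},{"x":0,"y":-1.5,"z":0,"rx":0,"ry":0,"rz":0.11},{"x":0,"y":-1.5,"z":0,"rx":0,"ry":0,"rz":0.11},{"x":0,"y":-1.5,"z":0,"rx":0,"ry":0,"rz":0.11},{"x":0,"y":0,"z":0,"rx":0,"ry":0,"rz":0}]' 1.6
python3 - <<'E'
from h import *
s,R=tool();need(s,R,-111,35.5,35)
p=camera("side")[0]
slugside(p,(-86.5,35.5))
E
```

```text
t: 10.35
eef_pos: [0.4072, -0.2754, 0.0853]
eef_rot: [-2.786, -1.442, -0.001]
force: [-0.5, -0.2, -0.5]
gripper_width: 0.0161
t 10.35 TCP gate mm [-82.1 -35.7] z 35.3 phi 0.001 tilt [-0.001  0.004 -1.   ] F [-0.5 -0.2 -0.5] w 0.0161
to -111 35.5 35 rows cm [ 7.12 -2.88  0.06]
pred centre [281.7 273.8] halfwidth 9.2
seen [290.3 200.5] [283 199  14   5  43]
seen [232.8 209. ] [225 203  20  12 153]
seen [298.5 217. ] [290 208  20  19 268]
seen [267.5 224.7] [264 221  10  11  60]
seen [276.1 233.1] [270 227  13  13 122]
seen [280.8 273.8] [273 264  16  20 264]
seen [226.4 296.6] [225 292   5   8  24]
seen [323.7 297.3] [309 293  26   7  96]
```

```bash
python3 -m inch '[{"x":1.8,"y":-0.7,"z":0,"rx":0,"ry":0,"rz":0},{"x":1.8,"y":-0.7,"z":0,"rx":0,"ry":0,"rz":0},{"x":1.8,"y":-0.7,"z":0,"rx":0,"ry":0,"rz":0},{"x":1.7,"y":-0.8,"z":0,"rx":0,"ry":0,"rz":0},{"x":0,"y":0,"z":0,"rx":0,"ry":0,"rz":0},{"x":0,"y":0,"z":0,"rx":0,"ry":0,"rz":0},{"x":0,"y":0,"z":0,"rx":0,"ry":0,"rz":0}]' 1.8
python3 - <<'E'
from h import *
s,R=tool();need(s,R,-111,35.5,9)
E
```

```text
t: 10.98
eef_pos: [0.4278, -0.203, 0.0862]
eef_rot: [2.785, 1.452, 0.0]
force: [-0.4, -1.3, -0.4]
gripper_width: 0.0182
t 10.98 TCP gate mm [-107.2   35.3] z 36.2 phi 0.007 tilt [ 0.001 -0.001 -1.   ] F [-0.4 -1.3 -0.4] w 0.0182
to -111 35.5 9 rows cm [ 0.03 -0.39  2.72]
```

```bash
python3 -m inch '[{"x":0,"y":-0.4,"z":0.7,"rx":0,"ry":0,"rz":0},{"x":0,"y":0,"z":0.7,"rx":0,"ry":0,"rz":0},{"x":0,"y":0,"z":0.7,"rx":0,"ry":0,"rz":0},{"x":0,"y":0,"z":0.6,"rx":0,"ry":0,"rz":0},{"x":0,"y":0.35,"z":0,"rx":0,"ry":0,"rz":0},{"x":0,"y":0.4,"z":0,"rx":0,"ry":0,"rz":0},{"x":-0.2,"y":0.4,"z":0,"rx":0,"ry":0,"rz":0},{"x":-0.25,"y":0.4,"z":0,"rx":0,"ry":0,"rz":0}]'
python3 -m inch '[{"x":-0.25,"y":0.4,"z":0,"rx":0,"ry":0,"rz":0},{"x":-0.25,"y":0.4,"z":0,"rx":0,"ry":0,"rz":0},{"x":-0.25,"y":0.4,"z":0,"rx":0,"ry":0,"rz":0},{"x":-0.25,"y":0.4,"z":0,"rx":0,"ry":0,"rz":0},{"x":0,"y":0,"z":0,"rx":0,"ry":0,"rz":0}]'
python3 - <<'E'
from h import *
s,R=tool();g=gate(s["eef_pos"]+R[:,1]*.0174);print("slug est",g);need(s,R,-47.4,0,9)
p=camera("side")[0];slugside(p,g)
img=cv2.resize(p[190:300,220:380],None,fx=5,fy=5,interpolation=cv2.INTER_CUBIC);cv2.imwrite("pics/s7.png",img[:,:,::-1])
E
```

```text
t: 11.65
eef_pos: [0.4351, -0.2128, 0.0593]
eef_rot: [2.786, 1.451, 0.0]
force: [0.7, 0.7, -0.3]
gripper_width: 0.0178
t: 12.07
eef_pos: [0.4421, -0.2311, 0.0593]
eef_rot: [2.786, 1.449, -0.0]
force: [-0.4, 0.3, 0.1]
gripper_width: 0.0179
t 12.07 TCP gate mm [-79.2  20.7] z 9.3 phi 0.005 tilt [ 0.001 -0.001 -1.   ] F [-0.4  0.3  0.1] w 0.0179
slug est [-61.84229599  20.75457311]
to -47.4 0 9 rows cm [-2.08  3.17  0.03]
pred centre [284.3 261.4] halfwidth 8.9
seen [256.1 202.1] [250 200  15   6  34]
seen [292.6 212.3] [263 202  70  21 351]
seen [332.4 226.2] [329 218   6  16  62]
seen [287.8 263.6] [286 258   5  13  54]
seen [226.4 296.8] [225 293   5   7  23]
seen [323.5 297.3] [308 293  27   7  99]
```

View pics/s7.png

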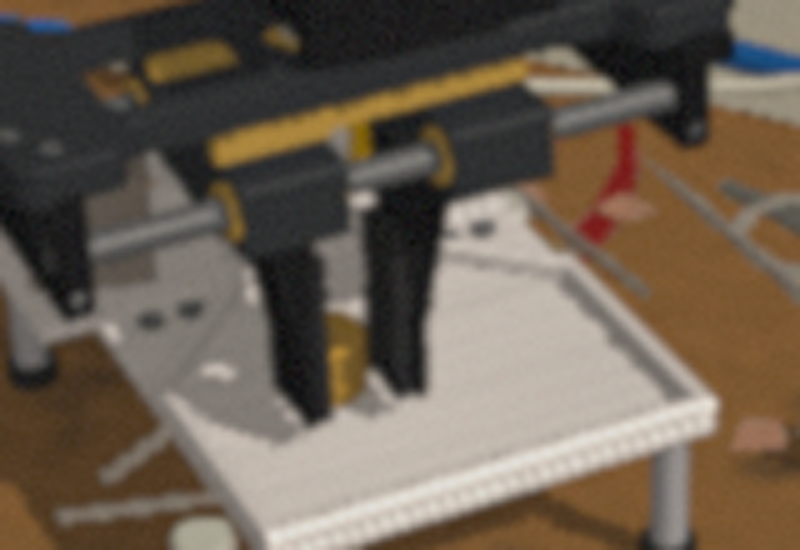

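A is nested as predicted (right edge (366,350) matches). Continuing to the centre line, then turning.

```bash
python3 -m inch '[{"x":-0.26,"y":0.4,"z":0,"rx":0,"ry":0,"rz":0},{"x":-0.26,"y":0.4,"z":0,"rx":0,"ry":0,"rz":0},{"x":-0.26,"y":0.4,"z":0,"rx":0,"ry":0,"rz":0},{"x":-0.26,"y":0.4,"z":0,"rx":0,"ry":0,"rz":0},{"x":-0.26,"y":0.4,"z":0,"rx":0,"ry":0,"rz":0},{"x":-0.26,"y":0.4,"z":0,"rx":0,"ry":0,"rz":0},{"x":-0.26,"y":0.4,"z":0,"rx":0,"ry":0,"rz":0},{"x":-0.26,"y":0.4,"z":0,"rx":0,"ry":0,"rz":0}]'
python3 -m inch '[{"x":-0.16,"y":0.3,"z":0,"rx":0,"ry":0,"rz":-0.09},{"x":-0.18,"y":0.3,"z":0,"rx":0,"ry":0,"rz":-0.09},{"x":-0.21,"y":0.3,"z":0,"rx":0,"ry":0,"rz":-0.09},{"x":-0.24,"y":0.29,"z":0,"rx":0,"ry":0,"rz":-0.09},{"x":-0.26,"y":0.28,"z":0,"rx":0,"ry":0,"rz":-0.09},{"x":0,"y":0,"z":0,"rx":0,"ry":0,"rz":0}]'
python3 - <<'E'
from h import *
s,R=tool();g=gate(s["eef_pos"]+R[:,1]*.0174);print("slug est",g)
p=camera("side")[0];slugside(p,g);cv2.imwrite("pics/s8.png",p[:,:,::-1])
for a in [17]:
  t=np.array([a,0])-R[:2,1]@G*17.4; need(s,R,t[0],t[1],9)
E
```

```text
t: 12.78
eef_pos: [0.4562, -0.2657, 0.059]
eef_rot: [-2.787, -1.451, 0.0]
force: [0.6, -0.6, -0.6]
gripper_width: 0.0181
t: 13.28
eef_pos: [0.4654, -0.282, 0.0592]
eef_rot: [2.391, 2.037, -0.0]
force: [-1.3, -0.3, -0.2]
gripper_width: 0.0182
t 13.28 TCP gate mm [-30.8  -7.4] z 9.2 phi 0.457 tilt [ 0.    -0.001 -1.   ] F [-1.3 -0.3 -0.2] w 0.0182
slug est [-15.21293946   0.31616842]
pred centre [284.1 241.2] halfwidth 8.5
seen [289.1 197.9] [283 195  15   8  61]
seen [325.2 203.2] [319 202  14   3  19]
seen [290.3 209.8] [286 206   8   9  25]
seen [323.5 217.1] [310 209  25  25 265]
seen [275.5 234.5] [272 228   7  12  52]
seen [226.4 296.8] [225 293   5   7  23]
seen [323.6 297.3] [309 294  26   6  92]
to 1.3874472624496406 -7.681672936660579 9 rows cm [-1.45  2.88  0.02]
```

```bash
python3 -m inch '[{"x":-0.18,"y":0.36,"z":0,"rx":0,"ry":0,"rz":0},{"x":-0.18,"y":0.36,"z":0,"rx":0,"ry":0,"rz":0},{"x":-0.18,"y":0.36,"z":0,"rx":0,"ry":0,"rz":0},{"x":-0.18,"y":0.36,"z":0,"rx":0,"ry":0,"rz":0},{"x":-0.18,"y":0.36,"z":0,"rx":0,"ry":0,"rz":0},{"x":-0.18,"y":0.36,"z":0,"rx":0,"ry":0,"rz":0},{"x":-0.18,"y":0.36,"z":0,"rx":0,"ry":0,"rz":0},{"x":-0.18,"y":0.36,"z":0,"rx":0,"ry":0,"rz":0}]'
python3 -m inch '[{"x":0,"y":0,"z":0,"rx":0,"ry":0,"rz":0},{"x":0,"y":0,"z":0,"rx":0,"ry":0,"rz":0}]'
python3 -c "
from h import *
tool()"
python3 -m inch '[{"x":0,"y":-0.6,"z":0,"rx":0,"ry":0,"rz":0},{"x":0,"y":-0.8,"z":0,"rx":0,"ry":0,"rz":0},{"x":0,"y":-1,"z":-1.2,"rx":0,"ry":0,"rz":0},{"x":0,"y":-2,"z":-2,"rx":0,"ry":0,"rz":0},{"x":0,"y":-2,"z":-3,"rx":0,"ry":0,"rz":0},{"x":1.5,"y":-1,"z":-3.5,"rx":0,"ry":0,"rz":0},{"x":3.5,"y":0,"z":-2,"rx":0,"ry":0,"rz":0},{"x":3.5,"y":0,"z":0,"rx":0,"ry":0,"rz":0}]'
```

```text
t: 14.0
eef_pos: [0.4916, -0.2999, 0.059]
eef_rot: [-2.393, -2.036, 0.0]
force: [-1.0, 0.2, 0.3]
gripper_width: 0.0181
t: 14.17
eef_pos: [0.4917, -0.3002, 0.0591]
eef_rot: [2.392, 2.035, -0.0]
force: [-0.9, 0.7, 0.7]
gripper_width: 0.0176
t 14.17 TCP gate mm [ 1.1 -7. ] z 9.1 phi 0.456 tilt [ 0.001 -0.001 -1.   ] F [-0.9  0.7  0.7] w 0.0176
t: 14.83
eef_pos: [0.4329, -0.2057, 0.1806]
eef_rot: [2.393, 2.026, 0.011]
force: [2.4, 1.2, 0.2]
gripper_width: 0.0183
```

```bash
python3 -m inch '[{"x":3.5,"y":-0.5,"z":0,"rx":0,"ry":0,"rz":0},{"x":3.5,"y":-0.5,"z":0,"rx":0,"ry":0,"rz":0},{"x":3.5,"y":-0.5,"z":0,"rx":0,"ry":0,"rz":0},{"x":3.5,"y":-0.5,"z":0,"rx":0,"ry":0,"rz":0},{"x":3,"y":-0.5,"z":0,"rx":0,"ry":0,"rz":0},{"x":0,"y":0,"z":0,"rx":0,"ry":0,"rz":0},{"x":0,"y":0,"z":0,"rx":0,"ry":0,"rz":0},{"x":0,"y":0,"z":0,"rx":0,"ry":0,"rz":0}]'
python3 - <<'E'
from h import *
tool();o=look();p=o["top"][0]
for c,ss in slugs("top",p,270,360,165,250,25): print(c.round(1),ss,"gate@68",gate(onplane("top",c[0],c[1],.068)).round(1))
a=cv2.resize(p[155:255,265:375],(550,500),interpolation=cv2.INTER_CUBIC)[:,:,::-1]
b=cv2.resize(o["side"][0][190:300,220:370],(750,550),interpolation=cv2.INTER_CUBIC)[:,:,::-1]
c=np.zeros((550,800,3),np.uint8);b=cv2.resize(b,(440,322));a=cv2.resize(a,(352,320));c[:320,:352]=a;c[:322,356:796]=b
cv2.imwrite("pics/end.png",c[:330])
E
```

```text
t: 15.5
eef_pos: [0.4339, -0.0332, 0.176]
eef_rot: [2.393, 2.035, 0.0]
force: [-0.0, -0.6, -0.2]
gripper_width: 0.018
t 15.5 TCP gate mm [-200.4  177.4] z 126.0 phi 0.455 tilt [ 0. -0. -1.] F [-0.  -0.6 -0.2] w 0.018
[272.2 169.8] [270 165   6  11  41] gate@68 [  2.7 123.5]
[281.  182.9] [270 165  27  44 368] gate@68 [-9.5 93.7]
[334.8 189.6] [322 174  26  32 330] gate@68 [39.  -1.5]
[352.1 202.5] [346 195  14  17 195] gate@68 [ 36.4 -44. ]
[353.  240.2] [345 235  15  11  46] gate@68 [-24.7 -86.8]
```

View pics/end.png

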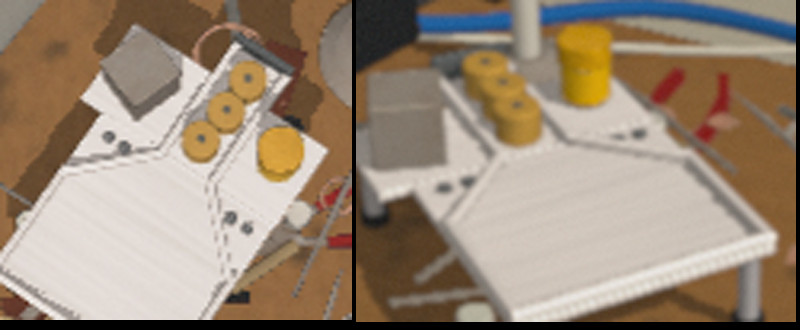

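The final view shows all three slugs upright in a row in the slot. Their tops in the left panel are at (202,140), (226,112) and (248,79). The cube and pot are in place and the hand is well clear, so I'm handing in.

```bash
python3 - <<'E'
from h import *
for x,y in [(202,140),(226,112),(248,79)]: print(gate(onplane("top",265+x/3.2,155+y/3.2,.068)).round(1))
print(gate(onplane("top",352.1,202.5,.086)).round(1)); robot.sign_off()
E
```

```text
[16.3 -1. ]
[39.2 -3.3]
[64.2 -2.8]
[ 32.  -45.4]
the job is handed in; nothing more can be done
```

All three brass slugs are in the slot, and I handed the job in at about 15.6 s of the 48 s allowed; no verdict was reported. I pushed them in one at a time along the tray floor, nested between slightly open fingertips. I turned the hand near the gate so its body stayed clear of the cabinet.

- **Final slug positions:** the last pictures show them upright, with centres about 16, 39 and 64 mm past the gate. They sit 1 to 3 mm off the slot's middle line, against limits of 10–85 mm and ±9 mm.
- **Order:** during each of the first two pushes, the slugs not yet pushed stayed well back in the pen. I judged this from side pictures and the tool position, because the hand hid part of each slug in the slot.
- **Cube, pot and forces:** the cube and pot look unmoved. The pot measured within about 3 mm of its first reading, and I checked the cube by eye only. The wrist force stayed under about 3 N at every reading, and at hand-in the hand was well clear of the tray.
- **Disagreements:** the first move call was refused for its format, and nothing moved. Otherwise the top view, the side view and the tool position agreed to about 1–2 mm.

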